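# Key and seat the speakerphone in its charging dock

### The job

The round black speakerphone is sitting high in its white charging dock because its notch is not over the dock's orange pin. With just the fingertips, push its blue fin round until the notch meets the pin, then gently press the speakerphone down until it is fully home and level. Do not grip or lift it, and leave everything else on the desk where it is.

Things in the scene. Friction and masses are not known exactly. Their poses are not given: they have to be found in the camera images.
- phone: Loose round black speakerphone, 124 mm across, 0.24-0.38 kg. Origin: centre of its underside; z up, x towards its rim notch. A 96 mm wide, 22 mm deep lower body sits in the dock's bore (1 to 2 mm play); a 10 mm flange above carries the notch. It starts level, its underside 20 mm above the dock's (12 mm when seated), notch 40 to 180 degrees from the pin, either way round.
- dock: White round charging dock, 140 mm across, rim 34 mm high, fixed. Origin: centre of its underside, 3 mm above the desk; z up, x towards the orange pin. A lift plate inside carries the speakerphone: it gives way under 5 to 7 N of downward push and stays where pushed. With the notch off the pin, the flange meets the pin after 1.5 mm and can only tip a little.
- notch (a point): Middle of the speakerphone's notch, 57 mm from its centre, at the underside of the flange. The notch is 14 mm wide, open to the rim, cut in to 50 mm from the centre; a white mark is painted just inside it. It leaves the pin 3 mm of play each side, and the pin's rounded top helps the last 2 mm.
- pin (a point): The dock's orange pin; this point is 57 mm from the dock's centre, 36.5 mm above its underside. A radial bar 8 mm thick, rounded top 40.5 mm above the dock's underside, reaching in under the flange to 53 mm from the centre. Outside the flange it ends in an orange post 12 mm thick, 42 mm high, 74 mm from the centre, seen from above.
- fin (a point): Middle of the top edge of the speakerphone's blue fin, 47 mm from its centre, opposite the notch. The fin stands 17 mm above the flat top, is 8 mm thick and runs radially from 36 to 58 mm from the centre. A light sideways push (about 1 N) on it turns the speakerphone, either way and without end; it stays where it is left.
- press (a point): Centre of the speakerphone's flat top (grey grille), where to press down. The flat top is 32 mm above the speakerphone's underside: 55 mm above the desk at the start, 47 mm when seated.
- mug: Bystander, loose, to be left alone: white ceramic mug, 80 mm across, 92 mm tall. Origin: centre of its underside, z up.
- pencup: Bystander, loose, to be left alone: blue cup 76 mm across and 95 mm tall with pens up to 139 mm high. Origin: centre of its underside, z up.
- stapler: Bystander, loose, to be left alone: red and dark stapler, 36 x 130 mm, 60 mm tall. Origin: centre of its underside, z up.
- tape: Bystander, loose, to be left alone: grey tape dispenser, 50 x 120 mm, 72 mm tall. Origin: centre of its underside, z up.
- mouse: Bystander, loose, to be left alone: black computer mouse, 58 x 104 mm, 32 mm tall. Origin: centre of its underside, z up.
- notes: Bystander, loose, to be left alone: yellow block of sticky notes, 76 x 76 mm, 22 mm tall. Origin: centre of its underside, z up.
- marker: Bystander, loose, to be left alone: green marker with a black cap lying flat, 17 x 112 mm, 15 mm tall. Origin: centre of its underside, z up.
Things that resemble listed ones, but are neither listed nor needed, are in the scene too. What is shaped like the phone but purple is not meant. What is shaped like the dock but red is not meant.

How it is judged (in metres and radians):
On the way, in this order (a step that is already met when the one before it is completed fails the run):
1. the notch has been turned to the pin (horizontal distance between notch and pin below 0.008 m).
2. the speakerphone is pressed home (horizontal distance between notch and pin below 0.007 m and z of phone in the frame of dock below 0.0138 m and angle between phone's own z axis and vertical below 0.035 rad), for 0.2 s.
At the end, for the whole second after the job is handed in: The speakerphone is seated: its underside is within 1.8 mm of the seated height (12 mm above the dock's underside), level within 2 degrees, its notch within 7 mm of the pin, at rest (all of step 2 and linear speed of phone below 0.01 m/s and angular speed of phone below 0.05 rad/s); the robot touches nothing.
It fails at once if the speakerphone is lifted out of, or rises in, its dock by more than 8 mm (z of phone in the frame of dock above 0.028 m).
It fails at once if the speakerphone is tipped by more than 0.25 rad (angle between phone's own z axis and vertical above 0.25 rad).
It fails at once if the fingers squeeze or push the speakerphone with more than 35 N while it is raised (a light touch turns it) (contact force between the fingers and phone above 35 N and z of phone in the frame of dock above 0.0165 m).
It fails at once if the fingers press on the speakerphone with more than 70 N (contact force between the fingers and phone above 70 N).
It fails at once if anything else on the desk pad is moved by more than 15 mm (distance of any of mug, pencup, stapler, tape, mouse, notes, marker from where it was at the start of the episode above 0.015 m).
It also fails if it takes over 51 s, if anything falls off the work surface, if the arm or the gripper's body presses on something with over 40 N, if the wrist force passes 120 N, or if a joint passes its speed limit or range.

### The arm

A 7-joint arm with a two-finger parallel gripper is mounted at the origin on the work surface. World frame = base frame: x ahead of the robot, y to its left, z up, the work surface at z = 0. Lengths are in m, angles in degrees, forces in N, time in s.
With the tool pointing down it reaches from about 0.425 to 0.975 m from the base axis. Payload 16.7 kg.
Tool frame: the origin (TCP) lies on the mounting face of the last link; the fingertips stand 173 mm ahead of it and the grasp point (between the pads) lies bot.tcp_to_grasp ahead of it (bot.tcp_to_grasp is the distance from the TCP to the grasp point, in m); z points along the fingers, y is the line along which they close (so a half turn about z gives the same grasp; the last joint's range is limited). The gripper opens to 85 mm and grips with 20 to 120 N. Pads are 22 mm wide; open, the fingers measure 114 mm over their backs; the gripper's body (76 mm by 85 mm) begins 54 mm behind the grasp point. The pads swing forward as they close: fully open they stand 13 mm farther back than shut.
Start: joints at [-74.685, 24.414, 4.234, 92.017, -1.954, 63.644, -3.845], TCP at [0.273, 0.617, 0.405] pointing down, gripper open.
Joint ranges: [-163.25, 163.25], [-28.42, 122.38], [-70.27, 78.77], [12.13, 141.07], [-58.53, 238.53], [9.26, 117.41], [-156.51, 156.51]. Speed limits (degrees/s): [108.29, 108.29, 136.94, 136.94, 172.46, 172.46, 172.46].

### API

Orientations are given as a 3x3 rotation matrix whose columns are the frame's x, y, z axes.
In Python, from bench import bot gives the robot as it stands. The module is installed in compiled form; this text tells all that it offers.
- The arm moves only by the tool carry_out, never from a script. Its argument "deltas" is a list of rows, each a list of 5 numbers: the shift along the tool's x, y, z in m, then the turn about the tool's z in degrees, then the finger opening in m, from 0 to 0.0854. In form: [[tx, ty, tz, yaw, fingers], ...]. A call has 1 to 12 rows; each row shifts and turns the commanded pose from where the row before left it, along the tool's axes as they then stand; what a row does not reach is not made up. A row lasts 1/8 s, in which the tool goes at most 62.5 mm and 10.7 degrees, less where a joint would pass 70% of its speed; a pose out of reach is approached as far as the arm can. A call with a gripper value outside its range is refused whole. The fingers move at their own pace and stop on an object; the grip force is fixed at half the most. Time passes only in rows, so rows that do not move let the fingers close. It gives the time, the measured TCP pose, the force, the opening and the grip force at its end, in the units of the state.
- bot.sense(): the state, without advancing time (a new reading comes with each control period).
- bot.grab_frame(name): name is "scene" or "top" or "wrist"; returns a dict with "color" (420x560x3 uint8, red, green, blue), "mtx" (3x3 intrinsics, pixels), "pose" (4x4, takes a point from camera to world coordinates). Camera axes: x right, y down, z forward; pixel columns grow to the right and rows downward; lengths in m; the calibration is good to about 2 mm. A picture is of the moment at which its call begins. There is no depth.
- bot.hand_in(): hands the job in; it is judged then, once.
Trained networks look in a picture, given as the dict that the camera call returned (one of the last four; its "shot" number tells which), for a name from the list of things; names that differ only in an ending like _2 or _b are one class to them, and where a whole thing is asked for, a point or a joint stands for the part that bears it (a point fixed in the world has none). Each returns a list of dicts, best first, with "p" (0 to 1); they miss things now and then, are a little off and sometimes report something else, mostly with a low value. They report only what shows in the picture. A call takes as long as a camera call. They do not tell look-alikes from the thing itself.
- bot.find_in(target, picture): "pixel" ([row, column] in pixels, amid what is visible of it).
- bot.silhouettes(target, picture): "pixels" (420x560 bool, what is visible of it) and "pixel" ([row, column] in pixels, amid what is visible of it).
The state is a dict: "clock": time; "joint_positions": joint angles; "joint_vel": joint speeds; "tau": joint torques, N m; "ee_pos": TCP position; "tcp_rot": TCP orientation; "ft_force": force on the tool from outside, world axes, zero at the start; "ft_torque": the same for the moment, N m; "gripper_width": finger opening in m; "grip_force": force on a finger pad.
Only numpy, scipy, OpenCV 4.12 (cv2) and the standard library are available. Lean on these libraries where they do the work, as an engineer would, in place of code of your own. Each camera call takes 0.05 s, during which the arm holds its last target. There are 200 camera calls.

## Working session

There is one attempt and no reset: what is moved stays moved. The work goes in short steps, Python scripts to look and compute and a tool call to move; the robot and the scene stay as the last step left them, time stands still between calls to the robot, and variables do not carry over. Pictures are saved under pics/ and viewed, at most 10 in all, crops included, and the job is handed in when it is done.

Besides the shell and the picture viewer there is one more tool, called after "Call:" in YAML: its name, and indented under it one key for each argument. carry_out: Moves the arm, as the interface text tells. Its arguments: {"type":"object","properties":{"deltas":{"type":"array"}},"required":["deltas"]}

```bash
mkdir -p pics
cat > h.py <<'E'
import numpy as np, cv2
from bench import bot
def ray(f,px,z):
    K=np.array(f["mtx"]);T=np.array(f["pose"])
    d=T[:3,:3]@np.linalg.inv(K)@np.array([px[1],px[0],1.0]);o=T[:3,3]
    return o+d*(z-o[2])/d[2]
def save(f,n,crop=None,s=1):
    im=f["color"][:,:,::-1]
    if crop: im=im[crop[0]:crop[1],crop[2]:crop[3]]
    cv2.imwrite("pics/"+n,cv2.resize(im,None,fx=s,fy=s))
E
python3 - <<'E'
from h import *
f=bot.grab_frame("top");save(f,"top.png",s=1.4)
for n,z in [("phone",.055),("dock",.037),("pin",.043),("fin",.072),("notch",.045),("press",.055)]:
    for d in bot.find_in(n,f)[:3]: print(n,d["p"],d["pixel"],ray(f,d["pixel"],z).round(4))
s=bot.sense();print(s["clock"],s["ee_pos"],s["tcp_rot"],bot.tcp_to_grasp)
E
```

```text
phone 0.94 [183.7, 317.4] [ 0.5845 -0.0612  0.055 ]
phone 0.84 [144.5, 190.8] [0.714  0.3352 0.055 ]
phone 0.6 [274.7, 236.1] [0.3085 0.1847 0.055 ]
dock 0.73 [299.9, 406.1] [ 0.2335 -0.3161  0.037 ]
dock 0.67 [202.7, 305.3] [ 0.5285 -0.024   0.037 ]
dock 0.58 [197.2, 152.3] [0.5479 0.4517 0.037 ]
pin 0.72 [295.4, 408.0] [ 0.2465 -0.3207  0.043 ]
pin 0.7 [194.3, 157.3] [0.5556 0.4348 0.043 ]
pin 0.54 [206.9, 310.1] [ 0.5139 -0.0381  0.043 ]
fin 0.97 [187.5, 315.7] [ 0.5679 -0.0539  0.072 ]
fin 0.92 [143.2, 190.9] [0.7117 0.331  0.072 ]
fin 0.71 [274.5, 236.9] [0.3085 0.1805 0.072 ]
notch 0.92 [145.0, 188.6] [0.7163 0.3446 0.045 ]
notch 0.85 [185.1, 318.1] [ 0.5827 -0.0643  0.045 ]
notch 0.65 [277.2, 237.5] [0.3016 0.1815 0.045 ]
press 0.91 [143.2, 190.6] [0.7184 0.336  0.055 ]
press 0.59 [187.4, 317.3] [ 0.5727 -0.0606  0.055 ]
0.35 [0.27324936 0.61714404 0.40453259] [[-9.14370792e-01  4.04877798e-01 -1.52040881e-04]
 [ 4.04877827e-01  9.14370729e-01 -3.40791764e-04]
 [ 1.04271156e-06 -3.73168017e-04 -9.99999930e-01]] 0.1547
```

View pics/top.png

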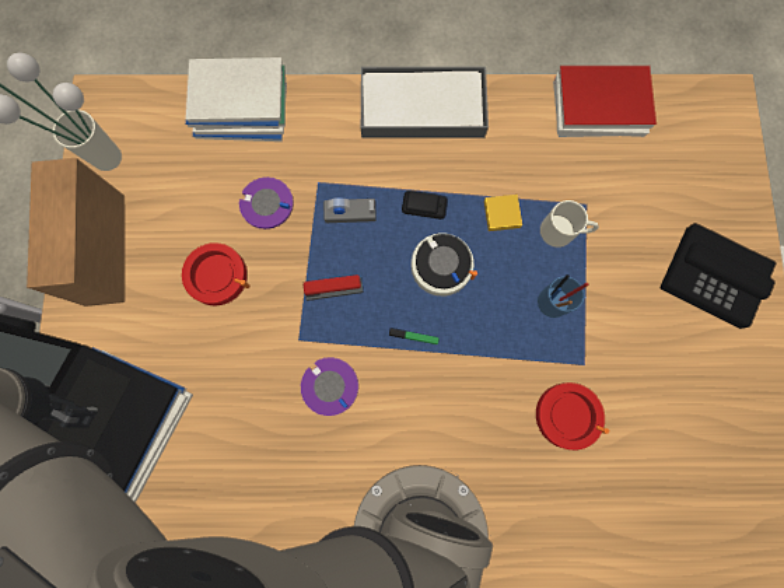

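The top view shows the black phone in the white dock at about (443,263). Its white mark is upper left at (432,242), the fin at (457,275) and the orange pin at (474,273). Next I'll measure these by colour.

```bash
cat >> h.py <<'E'
def blob(f,lo,hi,box):
    hsv=cv2.cvtColor(f["color"],cv2.COLOR_RGB2HSV)
    m=cv2.inRange(hsv,np.array(lo),np.array(hi)); k=np.zeros_like(m);k[box[0]:box[1],box[2]:box[3]]=1
    p=np.argwhere((m*k)>0); return p
E
python3 - <<'E'
from h import *
f=bot.grab_frame("top");save(f,"topc.png",(155,225,280,355),8)
B=(160,220,285,350)
for n,lo,hi,z in [("orange",(5,150,120),(20,255,255),.042),("blue",(105,120,100),(120,255,255),.072),("white",(0,0,190),(180,40,255),.037),("grey",(0,0,90),(180,30,140),.055),("black",(0,0,0),(180,255,60),.052)]:
    p=blob(f,lo,hi,B)
    if n=="blue": pass
    print(n,len(p),p.mean(0).round(1) if len(p) else 0,ray(f,p.mean(0),z).round(4) if len(p) else 0, p.min(0),p.max(0))
print(f["pose"])
E
```

```text
orange 19 [194.8 337.6] [ 0.5522 -0.1244  0.042 ] [193 335] [198 340]
blue 112 [184.4 320.9] [ 0.5774 -0.0699  0.072 ] [165 292] [206 342]
white 209 [192.7 311. ] [ 0.5605 -0.0423  0.037 ] [167 295] [208 337]
grey 401 [186.  315.6] [ 0.5771 -0.0555  0.055 ] [164 294] [211 349]
black 720 [187.2 316.1] [ 0.5742 -0.0571  0.052 ] [168 297] [205 335]
[[-0.00481937 -0.97863674  0.20554051  0.27053146]
 [-0.99998011  0.00387998 -0.00497311  0.05964159]
 [ 0.00406938 -0.20556039 -0.97863597  1.19162156]
 [ 0.          0.          0.          1.        ]]
```

View pics/topc.png

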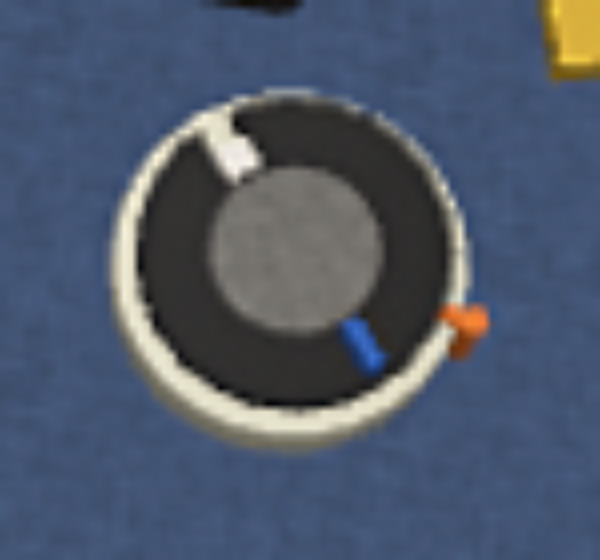

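Run:
```python
from h import *
f=bot.grab_frame("top")
c=ray(f,(186.25,317.1),.055);fin=ray(f,(198.25,325.5),.072);pin=ray(f,(194.75,338.4),.045);nm=ray(f,(174.6,309.6),.055)
for n,p in [("c",c),("fin",fin),("pin",pin),("notch",nm)]:
    d=p-c;print(n,p.round(4),np.hypot(*d[:2]).round(4),np.degrees(np.arctan2(d[1],d[0])).round(1))
s=bot.sense();R=np.array(s["tcp_rot"]);t=np.array([c[0],c[1],.405])
print(R.T@(t-s["ee_pos"]))
```

```text
c [ 0.5764 -0.0601  0.055 ] 0.0 0.0
fin [ 0.5342 -0.0827  0.072 ] 0.0478 -151.7
pin [ 0.5516 -0.1265  0.045 ] 0.0709 -110.5
notch [ 0.6139 -0.0377  0.055 ] 0.0437 30.8
[-5.51329131e-01 -4.96518615e-01 -2.74490535e-04]
```

Call:
carry_out:
  deltas:
    - [-0.02,-0.018,0,0,0.03]
    - [-0.04,-0.036,0,0,0.03]
    - [-0.04,-0.036,0,0,0.03]
    - [-0.04,-0.036,0,0,0.03]
    - [-0.04,-0.036,0,0,0.03]
    - [-0.04,-0.036,0,0,0.03]
    - [-0.04,-0.036,0,0,0.03]
    - [-0.04,-0.036,0,0,0.03]
    - [-0.04,-0.036,0,0,0.03]
    - [-0.04,-0.036,0,0,0.03]
    - [-0.04,-0.036,0,0,0.03]
    - [-0.04,-0.036,0,0,0.03]

```text
clock: 1.95
ee_pos: [0.5267, 0.0507, 0.4051]
tcp_rot: [[-0.914, 0.405, 0.001], [0.405, 0.914, 0.0], [-0.0, 0.001, -1.0]]
ft_force: [0.4, 0.9, -0.7]
gripper_width: 0.0301
grip_force: 0.0
```

Call:
carry_out:
  deltas:
    - [-0.04,-0.036,0,0,0.03]
    - [-0.04,-0.036,0,0,0.03]
    - [-0.011,-0.0105,0,0,0.03]
    - [0,0,0,-8,0.03]
    - [0,0,0,-9,0.03]
    - [0,0,0,-9,0.03]
    - [0,0,0,-9,0.03]
    - [0,0,0,-9,0.03]
    - [0,0,0,-8,0.03]
    - [0,0,0.02,0,0.03]
    - [0,0,0,0,0.03]
    - [0,0,0,0,0.03]

```text
clock: 3.45
ee_pos: [0.5762, -0.0596, 0.3852]
tcp_rot: [[-0.882, -0.471, 0.0], [-0.471, 0.882, 0.0], [-0.0, -0.0, -1.0]]
ft_force: [-0.4, -0.1, -0.3]
gripper_width: 0.0299
grip_force: 0.0
```

Run:
```python
from h import *
f=bot.grab_frame("wrist");save(f,"w1.png",s=1.4)
s=bot.sense();R=np.array(s["tcp_rot"]);print(s["clock"],s["ee_pos"],np.degrees(np.arctan2(R[1,0],R[0,0])),s["gripper_width"],s["ft_force"],np.round(s["joint_positions"],1))
for n,z in [("fin",.072),("press",.055),("pin",.0395),("notch",.045)]:
    for d in bot.find_in(n,f)[:2]: print(n,d["p"],d["pixel"],ray(f,d["pixel"],z).round(4))
```

```text
3.5 [ 0.57624937 -0.05966522  0.3854128 ] -151.87723652550883 0.029857830087168257 [ 0.69735099 -0.06591617  0.70014432] [-14.8  16.9  17.5 106.6  -6.   57.3 123.4]
fin 0.87 [367.2, 491.0] [0.6514 0.2844 0.072 ]
fin 0.75 [187.6, 283.0] [ 0.5684 -0.0589  0.072 ]
press 0.75 [189.0, 281.5] [ 0.5746 -0.0572  0.055 ]
press 0.75 [83.2, 554.2] [0.3616 0.1212 0.055 ]
pin 0.94 [133.3, 272.8] [ 0.5293 -0.0918  0.0395]
pin 0.83 [332.5, 551.5] [0.5835 0.3586 0.0395]
notch 0.74 [186.6, 281.6] [ 0.5746 -0.057   0.045 ]
notch 0.72 [367.7, 491.5] [0.6661 0.3222 0.045 ]
```

View pics/w1.png

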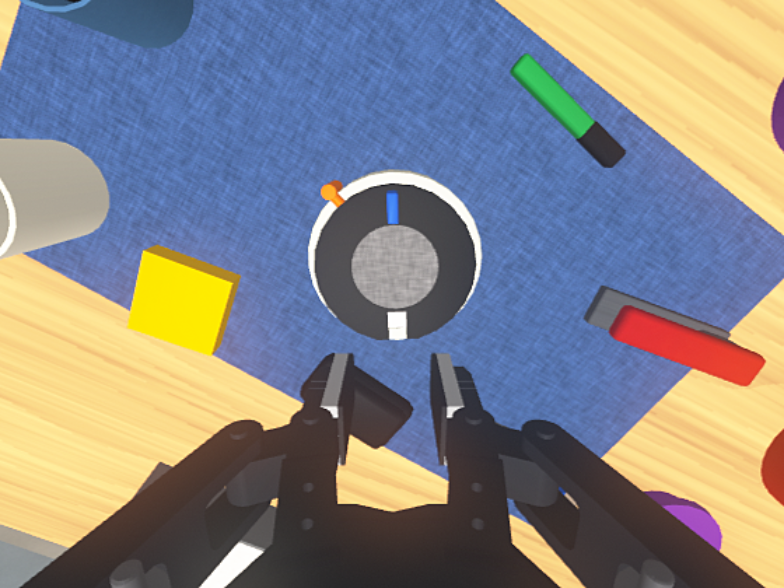

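The wrist view shows the fin at (392,208), the grille centre at (395,266), the pin post at (330,191) and the white mark at (397,325). I'll convert these to positions.

Run:
```python
from h import *
f=bot.grab_frame("wrist");g=lambda x,y,z: ray(f,(y/1.4,x/1.4),z)
c=g(395,266,.055)
for n,p in [("c",c),("fin",g(392.5,208,.072)),("pin",g(330,191,.045)),("notch",g(397,325,.055))]:
    d=p-c;print(n,p.round(4),np.hypot(*d[:2]).round(4),np.degrees(np.arctan2(d[1],d[0])).round(1))
```

```text
c [ 0.5753 -0.0563  0.055 ] 0.0 0.0
fin [ 0.5357 -0.0797  0.072 ] 0.046 -149.5
pin [ 0.5498 -0.1245  0.045 ] 0.0728 -110.5
notch [ 0.6176 -0.0318  0.055 ] 0.049 30.1
```

Call:
carry_out:
  deltas:
    - [0.023,0,0,-2,0.03]
    - [0.0235,0,0,0,0.03]
    - [0,0,0.03,0,0.03]
    - [0,0,0.03,0,0.03]
    - [0,0,0.03,0,0.03]
    - [0,0,0.02,0,0.03]
    - [0,0,0.01,0,0.03]
    - [0,0,0.01,0,0.03]
    - [0,0,0.01,0,0.03]
    - [0,0,0.006,0,0.03]
    - [0,0,0.003,0,0.03]
    - [0,0,0,0,0.03]

```text
clock: 5.25
ee_pos: [0.5355, -0.0825, 0.2357]
tcp_rot: [[-0.865, -0.502, -0.0], [-0.502, 0.865, -0.0], [0.0, 0.0, -1.0]]
ft_force: [-0.0, 0.0, -0.1]
gripper_width: 0.03
grip_force: 0.0
```

Run:
```python
from h import *
f=bot.grab_frame("wrist");save(f,"w2.png",s=1.4)
```

```text
(no output)
```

View pics/w2.png

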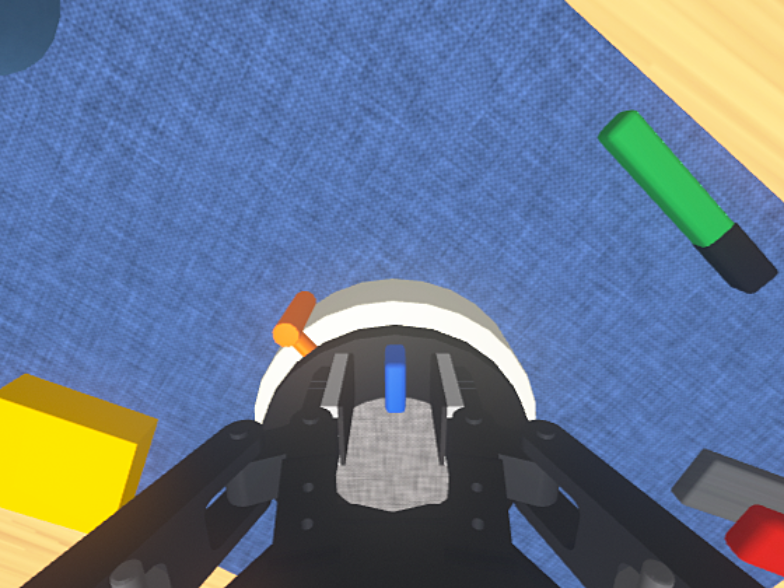

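The fin is centred between the pads at (395,380), so I'll turn it clockwise.

Call:
carry_out:
  deltas:
    - [0,0,0.002,0,0.018]
    - [0,0,0,0,0.018]
    - [0,0,0,0,0.018]
    - [-0.0005,0.0065,0,8,0.018]
    - [-0.0005,0.0065,0,8,0.018]
    - [-0.0005,0.0065,0,8,0.018]
    - [-0.0005,0.0065,0,8,0.018]
    - [-0.0005,0.0065,0,8,0.018]
    - [0,0,0,0,0.018]

```text
clock: 6.42
ee_pos: [0.5301, -0.0504, 0.2337]
tcp_rot: [[-0.985, 0.17, -0.0], [0.17, 0.985, -0.0], [0.0, -0.0, -1.0]]
ft_force: [-0.0, 0.0, 0.1]
gripper_width: 0.0182
grip_force: 0.0
```

Run:
```python
from h import *
f=bot.grab_frame("wrist");save(f,"w3.png",s=1.4)
```

```text
(no output)
```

View pics/w3.png

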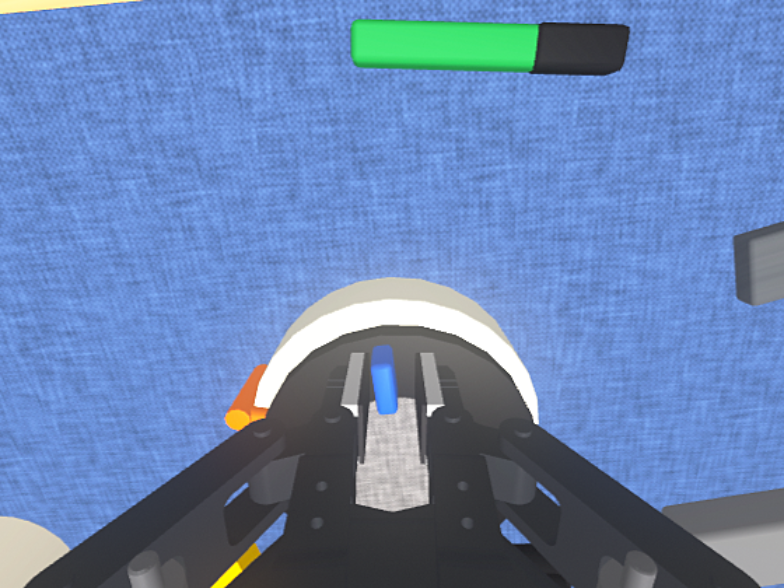

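The fin is following, with the left pad against it at (380,380). I'll keep turning.

Call:
carry_out:
  deltas:
    - [-0.0005,0.0065,0,8,0.018]
    - [-0.0005,0.0065,0,8,0.018]
    - [-0.0005,0.0065,0,8,0.018]
    - [-0.0005,0.0065,0,8,0.018]
    - [-0.0005,0.0065,0,8,0.018]
    - [-0.0005,0.0065,0,8,0.018]
    - [-0.0005,0.0065,0,8,0.018]
    - [-0.0005,0.0065,0,8,0.018]
    - [-0.0005,0.0065,0,8,0.018]
    - [-0.0005,0.0065,0,8,0.018]
    - [-0.0005,0.0065,0,8,0.018]
    - [0,0,0,0,0.018]

```text
clock: 7.98
ee_pos: [0.5829, -0.0134, 0.2335]
tcp_rot: [[0.134, 0.991, -0.0], [0.991, -0.134, -0.001], [-0.001, -0.0, -1.0]]
ft_force: [-1.3, -0.0, 0.7]
gripper_width: 0.018
grip_force: 0.0
```

Call:
carry_out:
  deltas:
    - [-0.0005,0.0065,0,8,0.018]
    - [-0.0002,0.004,0,5,0.018]
    - [0,0,0,0,0.018]
    - [0,0,0,0,0.018]

```text
clock: 8.48
ee_pos: [0.5926, -0.016, 0.2337]
tcp_rot: [[0.353, 0.936, -0.0], [0.936, -0.353, 0.0], [-0.0, -0.0, -1.0]]
ft_force: [-0.4, -0.3, 0.6]
gripper_width: 0.0181
grip_force: 0.0
```

Run:
```python
from h import *
f=bot.grab_frame("wrist");save(f,"w4.png",s=1.4)
```

```text
(no output)
```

View pics/w4.png

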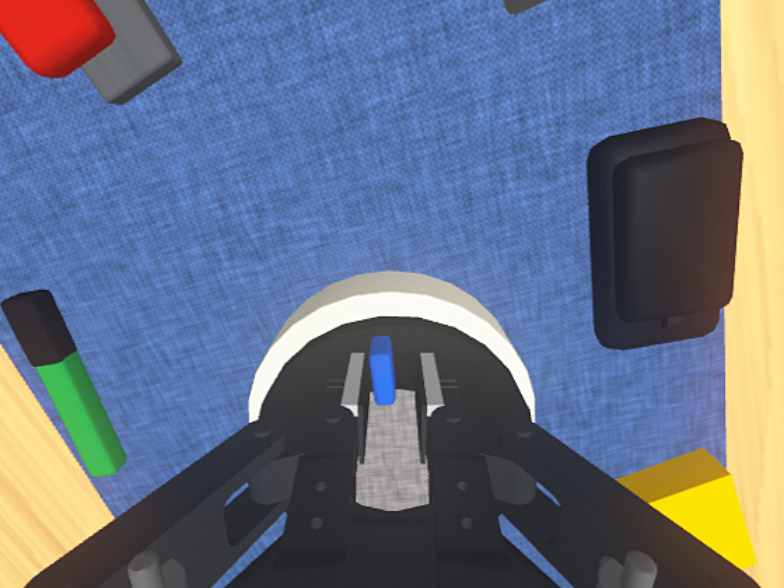

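The fin still lags on the left pad at (383,370). I'll rise and measure the whole phone from above.

Call:
carry_out:
  deltas:
    - [0,-0.003,0,0,0.022]
    - [0,0,-0.01,0,0.03]
    - [0,0,-0.02,0,0.03]
    - [0,0,-0.03,0,0.03]
    - [0,0,-0.03,0,0.03]
    - [-0.015,0,-0.03,0,0.03]
    - [-0.032,0,-0.03,0,0.03]
    - [0,0,0,0,0.03]

```text
clock: 9.52
ee_pos: [0.5728, -0.0615, 0.3871]
tcp_rot: [[0.36, 0.933, 0.004], [0.933, -0.36, 0.001], [0.002, 0.004, -1.0]]
ft_force: [-0.1, 0.0, -0.3]
gripper_width: 0.0301
grip_force: 0.0
```

Run:
```python
from h import *
f=bot.grab_frame("wrist");save(f,"w5.png",(90,290,180,380),3)
np.save("f5.npy",f,allow_pickle=True)
s=bot.sense();R=np.array(s["tcp_rot"]);print(s["clock"],s["ee_pos"],np.degrees(np.arctan2(R[1,0],R[0,0])))
```

```text
9.575 [ 0.57315731 -0.05975856  0.38568172] 69.02607534341098
```

View pics/w5.png

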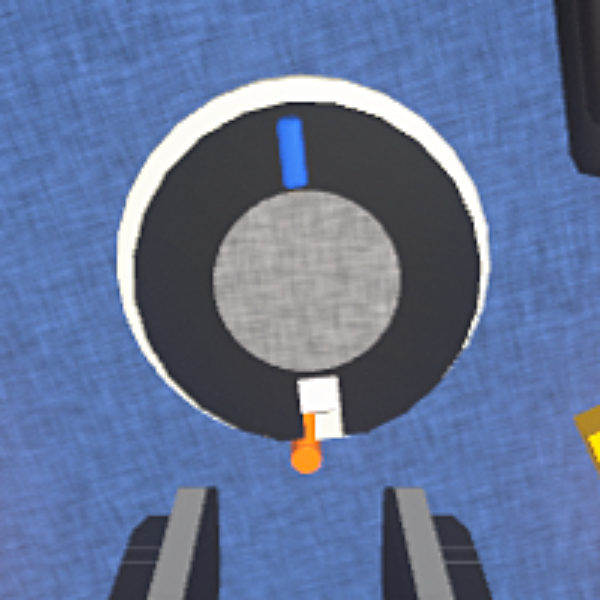

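The notch is at (325,424) and the pin bar at (309,425), so about 6° of clockwise turn remains. I'll compute it with heights.

Run:
```python
from h import *
f=np.load("f5.npy",allow_pickle=True).item();g=lambda x,y,z: ray(f,(90+y/3,180+x/3),z)
c=g(307,281,.055)
for n,p in [("fin",g(292,153,.072)),("post",g(306,457,.045)),("bar",g(309,425,.0435)),("notch",g(325,424,.045)),("mark",g(319,394,.055))]:
    d=p-c;print(n,p.round(4),np.hypot(*d[:2]).round(4),np.degrees(np.arctan2(d[1],d[0])).round(1))
print(c)
```

```text
fin [ 0.5903 -0.0107  0.072 ] 0.0467 75.2
post [ 0.5518 -0.1246  0.045 ] 0.0737 -111.1
bar [ 0.5575 -0.1128  0.0435] 0.0607 -110.1
notch [ 0.5637 -0.1141  0.045 ] 0.06 -104.1
mark [ 0.5671 -0.0977  0.055 ] 0.0433 -105.0
[ 0.5783515 -0.0558507  0.055    ]
```

Call:
carry_out:
  deltas:
    - [0.032,0,0.03,0,0.03]
    - [0.015,0,0.03,0,0.03]
    - [0,0,0.03,0,0.03]
    - [0,0,0.03,0,0.03]
    - [0,0,0.02,0,0.03]
    - [0,0,0.01,0,0.03]
    - [0,0.003,0,0,0.018]
    - [0,0,0,0,0.018]
    - [-0.0001,0.0024,0,3,0.018]
    - [-0.0001,0.0023,0,2.8,0.018]
    - [0,0,0,0,0.018]
    - [0,0,0,0,0.018]

```text
clock: 11.08
ee_pos: [0.5973, -0.0177, 0.2341]
tcp_rot: [[0.448, 0.894, 0.001], [0.894, -0.448, 0.0], [0.0, 0.0, -1.0]]
ft_force: [-0.4, -0.4, -1.1]
gripper_width: 0.0182
grip_force: 0.0
```

Call:
carry_out:
  deltas:
    - [0,-0.003,0,0,0.022]
    - [0,0,-0.01,0,0.03]
    - [0,0,-0.02,0,0.03]
    - [0,0,-0.03,0,0.03]
    - [0,0,-0.03,0,0.03]
    - [-0.015,0,-0.03,0,0.03]
    - [-0.032,0,-0.03,0,0.03]
    - [0,0,0,0,0.03]
    - [0,0,0,0,0.03]

```text
clock: 12.2
ee_pos: [0.5734, -0.0581, 0.3843]
tcp_rot: [[0.449, 0.894, 0.001], [0.894, -0.449, 0.001], [0.001, 0.0, -1.0]]
ft_force: [-0.4, 0.6, 0.4]
gripper_width: 0.0302
grip_force: 0.0
```

Run:
```python
from h import *
f=bot.grab_frame("wrist");save(f,"w6.png",(90,290,180,380),3)
np.save("f5.npy",f,allow_pickle=True)
s=bot.sense();R=np.array(s["tcp_rot"]);print(s["clock"],s["ee_pos"],np.degrees(np.arctan2(R[1,0],R[0,0])))
```

```text
12.25 [ 0.57351703 -0.0577959   0.38381005] 63.35695768972754
```

View pics/w6.png

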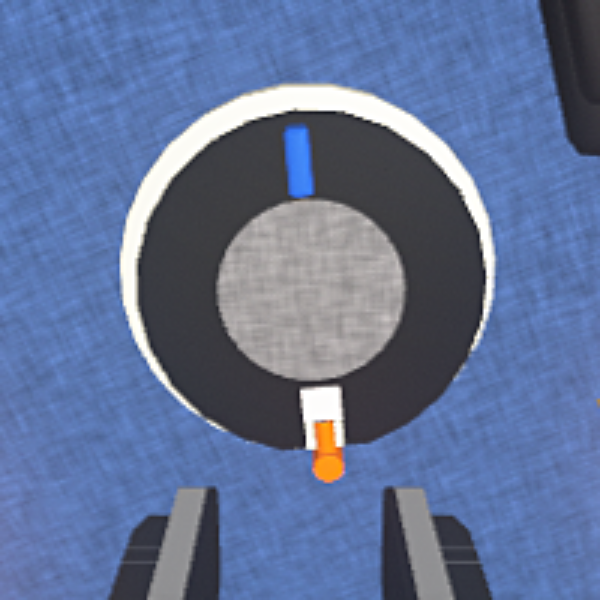

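The notch at (325,435) now lies over the pin bar at (325,437). I'll close the fingers and press at the centre.

Call:
carry_out:
  deltas:
    - [0.002,0.0025,0.03,0,0]
    - [0,0,0.03,0,0]
    - [0,0,0.03,0,0]
    - [0,0,0.03,0,0]
    - [0,0,0.02,0,0]
    - [0,0,0.01,0,0]
    - [0,0,0.002,0,0]
    - [0,0,0.002,0,0]
    - [0,0,0.002,0,0]
    - [0,0,0,0,0]
    - [0,0,0,0,0]

```text
clock: 13.62
ee_pos: [0.5767, -0.0577, 0.228]
tcp_rot: [[0.449, 0.894, 0.001], [0.894, -0.449, 0.0], [0.0, 0.001, -1.0]]
ft_force: [1.5, 0.4, 3.7]
gripper_width: 0.0003
grip_force: 1.9
```

Call:
carry_out:
  deltas:
    - [0,0,0.001,0,0]
    - [0,0,0.001,0,0]
    - [0,0,0.001,0,0]
    - [0,0,0.001,0,0]
    - [0,0,0,0,0]

```text
clock: 14.25
ee_pos: [0.5767, -0.0577, 0.2239]
tcp_rot: [[0.449, 0.894, 0.001], [0.894, -0.449, 0.0], [0.0, 0.0, -1.0]]
ft_force: [1.4, 1.5, 3.8]
gripper_width: -0.0
grip_force: 1.6
```

Down 4 mm with only a small force, so it's sinking. I'll continue.

Call:
carry_out:
  deltas:
    - [0,0,0.001,0,0]
    - [0,0,0.001,0,0]
    - [0,0,0.001,0,0]
    - [0,0,0.0005,0,0]
    - [0,0,0,0,0]

```text
clock: 14.88
ee_pos: [0.5768, -0.0577, 0.2205]
tcp_rot: [[0.449, 0.894, 0.001], [0.894, -0.449, 0.0], [0.0, 0.0, -1.0]]
ft_force: [-0.2, 0.9, 7.5]
gripper_width: 0.0002
grip_force: 3.7
```

Call:
carry_out:
  deltas:
    - [0,0,0.0005,0,0]
    - [0,0,0,0,0]

```text
clock: 15.12
ee_pos: [0.5768, -0.0579, 0.2205]
tcp_rot: [[0.449, 0.893, 0.001], [0.893, -0.449, 0.001], [0.001, 0.0, -1.0]]
ft_force: [-2.8, 1.6, 18.0]
gripper_width: 0.0003
grip_force: 9.0
```

Call:
carry_out:
  deltas:
    - [0,0,0.0004,0,0]
    - [0,0,0,0,0]
    - [0,0,0,0,0]
    - [0,0,-0.003,0,0]
    - [0,0,-0.01,0,0]
    - [0,0,-0.03,0,0]
    - [0,0,-0.04,0,0]
    - [0,0,-0.04,0,0]
    - [0,0,-0.04,0,0.03]
    - [0,0,0,0,0.03]
    - [0,0,0,0,0.03]

```text
clock: 16.5
ee_pos: [0.5763, -0.0575, 0.3821]
tcp_rot: [[0.449, 0.894, -0.0], [0.894, -0.449, 0.0], [0.0, -0.001, -1.0]]
ft_force: [0.1, 0.6, -0.2]
gripper_width: 0.03
grip_force: 0.0
```

Run:
```python
from h import *
f=bot.grab_frame("wrist");a=f["color"][90:290,180:380,::-1]
g=bot.grab_frame("scene");s=bot.silhouettes("dock",g);print([(d["p"],d["pixel"]) for d in s])
for n in("press","phone"):print([(d["p"],d["pixel"]) for d in bot.find_in(n,g)])
# project the phone into the scene image
K=np.array(g["mtx"]);T=np.linalg.inv(np.array(g["pose"]));q=K@(T@np.array([.577,-.058,.045,1]))[:3];u,v=(q[:2]/q[2]).astype(int);print(u,v)
b=g["color"][max(v-35,0):v+35,max(u-35,0):u+35,::-1]
cv2.imwrite("pics/w7.png",np.hstack([cv2.resize(a,(400,400)),cv2.resize(b,(400,400),interpolation=cv2.INTER_CUBIC)]))
```

```text
[(0.97, [184.7, 404.5]), (0.86, [278.8, 238.6]), (0.59, [259.8, 353.0]), (0.57, [215.0, 88.6])]
[(0.84, [236.8, 417.8]), (0.68, [255.9, 238.3]), (0.56, [163.8, 272.1])]
[(0.93, [255.9, 239.4]), (0.86, [164.3, 277.4]), (0.77, [237.0, 419.0])]
240 253
```

View pics/w7.png

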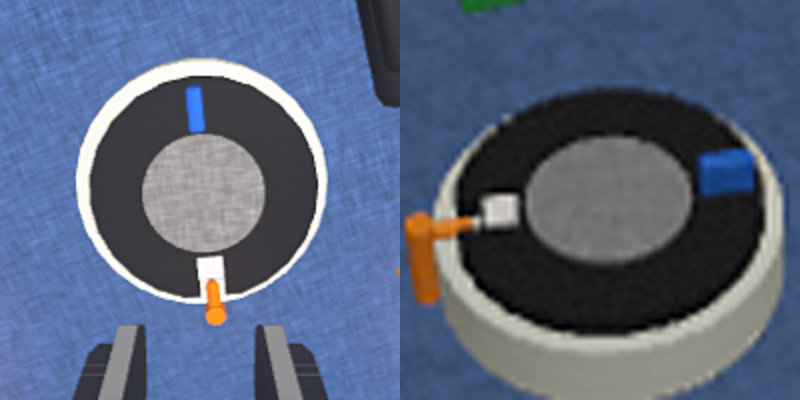

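The phone sits flush and level inside the rim, and the pin at (213,290) is in the notch. The robot is clear, so I'm handing in.

```bash
python3 -c "from bench import bot; print(bot.hand_in())"
```

```text
the job is handed in; nothing more can be done
None
```

I turned the speakerphone by its fin until the notch met the pin and pressed it home; in the last pictures it sits flush and level, with the arm clear. I handed the job in at about 16.6 s, and the hand-in returned no verdict.

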